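# Padlock the knife box for the night

## Task

Lock the knife box for the night: fold its hasp flat against the box over the staple, then stand the open padlock under the staple, swing its shackle round so that the free leg goes down through the staple's eye into the lock, and press it down until the lock has clicked and stays shut by itself. Leave the padlock standing upright on the counter and everything else where it is.

Things in the scene. Friction and masses are not known exactly. Their poses are not given: they have to be found in the camera images.
- knife_box: Stainless knife box bolted to the counter, 400 mm long (y) x 140 mm deep (x) x 84 mm high with its lid, which is shut (hinged along the rear). Origin at the centre of its underside, z up; its front faces along its own -x, 70 mm from the origin. At the middle of the front are a hasp and a staple.
- staple_eye (a point): Centre of the staple's eye, an upright square opening 13 x 13 mm, 17 mm out from the middle of the box's front face and 43 mm above the counter. The staple is a flat steel loop sticking out level 28.5 mm from that face, 23 mm wide, 4 mm thick (41 to 45 mm above the counter).
- hasp (a joint): Angle of the hasp strap in rad: 0 = flat against the box front, the staple out through its slot; grows as it swings out and up. Steel plate 46 wide, 3 thick, 56 mm long, its level hinge 78 mm above the counter, 2 mm before the front face; slot 30 x 16 mm from 31 mm below the hinge. Stiff: 1 to 2 N moves it, it stays where left. Flat, its outer face is 12 mm from the eye's middle.
- padlock: The open padlock, standing loose on the counter: brass body 50 mm (its x) x 26 thick (its y) x 38 mm tall, about 0.33 kg in all, with a steel shackle above it. Origin at the centre of its underside, z up along the shackle's legs. The shackle's heel leg (8 mm round) stands in the body at x = -16 mm and turns and slides there; the hole for the toe leg is at x = +16 mm.
- lock_hole (a point): Mouth of the 11 x 11 mm toe hole, in the middle of its opening in the padlock's top, at x = +16, y = 0, z = 38 mm in the padlock's frame.
- shackle_toe (a point): Rounded lower end of the shackle's free toe leg (8 mm round, 32 mm from the heel leg). Shackle up: 47.5 mm above the padlock's underside, so it passes 2.5 mm over the staple when the padlock stands under it; locked: about 11 mm down in the hole. The hole takes it in if it comes down within about 4 mm of the hole's middle.
- shackle_crown (a point): Top of the shackle's arch (8 mm round bar, half circle) midway between its legs: 86.5 mm above the padlock's underside when up, about 66 mm when locked.
- shackle (a joint): How far the shackle is pressed into the body, in m: 0 = sprung up (open), 0.0025 = toe on the staple, 0.0095 = toe standing on the padlock's top, 0.0125 to 0.0135 = toe on the hidden pawl (not locked), about 0.0195 = locked at rest, 0.022 = bottom. The spring pushes back with 4 N when up, 7 N when down; passing the pawl takes about 15 N in all. Let go before the click and it springs up again.
- shackle_turn (a joint): Turn of the shackle about its heel leg, in rad, anticlockwise from above: 0 (or a full turn) = toe over its hole, about 3.1 = swung right away from the body. Turns easily (under 0.5 N at the toe) and stays where it is left.
- spare_lock: A spare padlock like the other but shut, lying flat on the box lid; not needed. Origin at the middle of its body's bottom end.
- cups: Stack of paper cups, 95 mm tall, 80 mm across; bystander. Origin under its centre.
- mould: Clear chocolate mould 275 x 135 x 20 mm with filled cavities; bystander. Origin under its centre.
- nut_jar: Amber glass jar with steel cap, 72 mm across, 110 mm tall; bystander. Origin under its centre.
- spatula: Spatula lying on the counter, about 250 mm long; bystander.
- bowl: Steel bowl 130 mm across, 60 mm tall; bystander. Origin under its centre.
- timer: White kitchen timer 62 x 30 x 26 mm lying before the box, left of the hasp; bystander. Origin under its centre.
Mind the look-alikes: they are no part of the job. Leave any purple or turquoise look-alike of the padlock alone.

How it is judged:
By the outcome, as a careful person would: the job done as asked, in the order asked, and still so for the second after the job is handed in, with the robot touching nothing.
It also fails if it takes over 72 s, if anything falls off the work surface, if the arm or the gripper's body presses on something with over 40 N, if the wrist force passes 120 N, or if a joint passes its speed limit or range.

## Robot

A 7-joint arm with a two-finger parallel gripper is mounted at the origin on the work surface. World frame = base frame: x ahead of the robot, y to its left, z up, the work surface at z = 0. Lengths are in mm, angles in rad, forces in N, time in s.
With the tool pointing down it reaches from about 425 to 1025 mm from the base axis. Payload 9.4 kg.
Tool frame: the origin (TCP) lies at the very end of the fingers, on their centre line; the grasp point (between the pads) lies 19 mm behind it; z points along the fingers, y is the line along which they close (so a half turn about z gives the same grasp; the last joint's range is limited). The gripper opens to 93 mm and grips with 3 to 60 N. Pads are 15 mm wide; open, the fingers measure 128 mm over their backs; the gripper's body (75 mm by 188 mm) begins 65 mm behind the grasp point.
Start: joints at [1.113, 0.599, -0.003, 1.599, 0.002, 0.943, -0.08], TCP at [269.446, -673.07, 218.618] pointing down, gripper open.
Joint ranges: [-2.57, 2.57], [-0.35, 1.97], [-1.29, 1.29], [0.11, 2.56], [-1.05, 4.19], [0.11, 1.86], [-2.63, 2.63]. Speed limits (rad/s): [2.22, 2.22, 3.01, 3.01, 3.14, 3.14, 3.14].

## Interface

Orientations are given as a unit quaternion [w, x, y, z].
In Python, from workcell import * gives the robot as it stands.
- The arm moves only by the tool arm_command, never from a script. Its argument "moves" is a list of rows, each a list of 3 entries, a list of its own where there are three numbers: the opening, from 0 (shut) to 1 (fully open), then the shift along the tool's x, y, z normalised to -1 to 1, where 1 is 60 mm, then the turn about the tool's z normalised to -1 to 1, where 1 is 0.15 rad. A call has 1 to 5 rows; each row shifts and turns the commanded pose from where the row before left it, along the tool's axes as they then stand; what a row does not reach is not made up. A row lasts 1/8 s, in which the tool goes at most 62.5 mm and 10.7 degrees, less where a joint would pass 70% of its speed; a pose out of reach is approached as far as the arm can. A call with a number of a shift or a turn outside -1 to 1 is refused whole. A call with a gripper value outside its range is refused whole. The fingers move at their own pace and stop on an object; the grip force is fixed at half the most. Time passes only in rows, so rows that do not move let the fingers close. It gives the time, the measured TCP pose, the force, the opening and the grip force at its end, in the units of the state.
- state(): the state, without advancing time (a new reading comes with each control period).
- capture(name): name is "scene" or "top" or "wrist"; returns a dict with "img" (400x640x3 uint8, red, green, blue), "fx", "fy", "cx", "cy" (pixels), "R" (3x3) and "t" (3): a world point X has camera coordinates R X + t. Camera axes: x right, y down, z forward; pixel columns grow to the right and rows downward; lengths in mm; the calibration is good to about 2 mm. A picture is of the moment at which its call begins. There is no depth.
- sign_off(): hands the job in; it is judged then, once.
The state is a dict: "t": time; "joints": joint angles; "qd": joint speeds; "effort": joint torques, N m; "ee_pos": TCP position; "ee_rot": TCP orientation; "ft_force": force on the tool from outside, world axes, zero at the start; "moment": the same for the moment, N m; "opening": opening from 0.0 (shut) to 1.0 (fully open); "finger_force": force on a finger pad.
Only numpy, scipy, OpenCV 4.12 (cv2) and the standard library are available. Lean on these libraries where they do the work, as an engineer would, in place of code of your own. Each camera call takes 0.05 s, during which the arm holds its last target. There are 200 camera calls.

## Working session

There is one attempt and no reset: what is moved stays moved. The work goes in short steps, Python scripts to look and compute and a tool call to move; the robot and the scene stay as the last step left them, time stands still between calls to the robot, and variables do not carry over. Pictures are saved under pics/ and viewed, at most 10 in all, crops included, and the job is handed in when it is done.

Besides the shell and the picture viewer there is one more tool, called after ">>>" as name([rows], argument=value, ...), one row to a line, values as JSON. arm_command: Moves the arm, as the interface text tells. Its arguments: {"type":"object","properties":{"moves":{"type":"array","items":{"type":"array"}}},"required":["moves"]}

```bash
ls; mkdir -p pics
python3 - <<'E'
from workcell import *
import cv2,numpy as np
ims=[]
for n in ["scene","top"]:
    c=capture(n); cv2.imwrite(f"pics/{n}0.png",c["img"][:,:,::-1]); print(n,c["fx"],c["cx"],c["cy"],np.round(c["R"],3).tolist(),np.round(c["t"],1)); ims.append(c["img"])
cv2.imwrite("pics/a.png",cv2.resize(ims[0],(800,500),interpolation=cv2.INTER_CUBIC)[:,:,::-1])
cv2.imwrite("pics/b.png",cv2.resize(ims[1],(800,500),interpolation=cv2.INTER_CUBIC)[:,:,::-1])
print(state())
E
```

```text
pics
scene 411.8959478535885 324.20727791058613 198.4266089606513 [[-0.622, 0.782, 0.023], [0.472, 0.398, -0.786], [-0.624, -0.479, -0.618]] [ 359.9 -190.9 1627.5]
top 454.76587930157615 321.27079054514775 195.00434418443982 [[-0.023, -1.0, -0.0], [-0.989, 0.022, -0.145], [0.145, -0.003, -0.989]] [ -20.7  567.5 1470.4]
{'t': 0.1, 'joints': array([ 1.11328378,  0.60005698, -0.00252155,  1.60003651,  0.00181739,
        0.94289697, -0.07980828]), 'qd': array([ 1.28507643e-04, -3.23890827e-03, -9.92011630e-04, -2.39848694e-03,
        1.14851530e-03, -1.89304180e-03, -3.40176024e-06]), 'effort': array([ 3.93802809e-03, -7.66555738e+01,  1.50138158e+00, -2.52937245e+01,
       -5.23884490e-02,  1.35863683e-02,  9.20033381e-05]), 'ee_pos': array([ 269.27477515, -672.67639072,  217.84285475]), 'ee_rot': array([-6.66413634e-04,  9.81923173e-01,  1.89278617e-01, -2.08138089e-04]), 'ft_force': array([ 0.94235644,  0.69046901, -0.05894971]), 'moment': array([-0.01883919,  0.0104024 ,  0.02799995]), 'finger_force': 0.0, 'opening': 0.9958862090549638}
```

View pics/a.png

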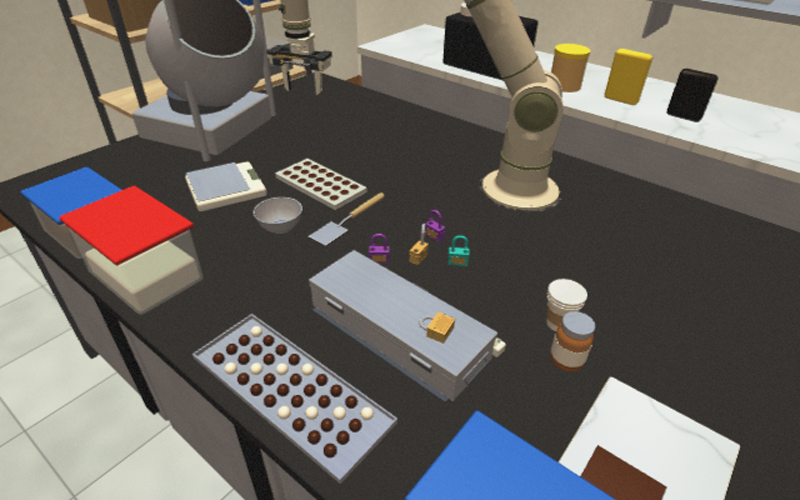

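View pics/b.png

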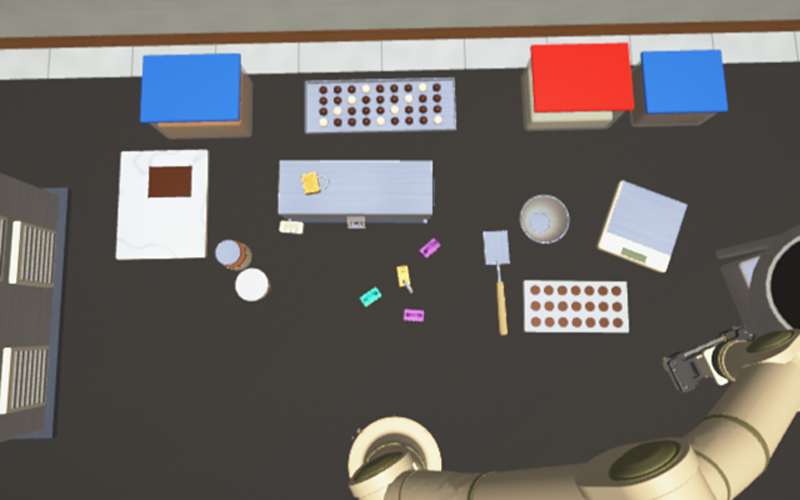

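The task padlock is the brass one standing at (403,275) in the top view. Its open shackle points towards the robot. The look-alikes are purple at (430,248) and (414,315) and turquoise at (370,297), and the brass one on the lid at (311,182) is shut. The hasp is at (356,222). Next I'll get rough positions and an enlarged crop to confirm.

```bash
cat > h.py <<'E'
from workcell import *
import cv2,numpy as np
def ray(c,u,v,z):
    R,t=np.array(c["R"]),np.array(c["t"]); o=-R.T@t
    d=R.T@np.array([(u-c["cx"])/c["fx"],(v-c["cy"])/c["fy"],1]); s=(z-o[2])/d[2]; return (o+s*d)
def px(c,X):
    p=np.array(c["R"])@np.array(X)+np.array(c["t"]); return np.array([c["fx"]*p[0]/p[2]+c["cx"],c["fy"]*p[1]/p[2]+c["cy"]])
def two(c1,p1,c2,p2):
    A=[];b=[]
    for c,p in((c1,p1),(c2,p2)):
        o=ray(c,*p,0); d=ray(c,*p,100)-o; d/=np.linalg.norm(d); P=np.eye(3)-np.outer(d,d); A.append(P); b.append(P@o)
    return np.linalg.lstsq(np.vstack(A),np.hstack(b),rcond=None)[0]
def brass(c):
    h=cv2.cvtColor(c["img"],cv2.COLOR_RGB2HSV); m=cv2.inRange(h,(12,120,90),(32,255,255))
    n,l,s,ce=cv2.connectedComponentsWithStats(m); return m,l,[(i,s[i],ce[i]) for i in range(1,n) if s[i][4]>20]
E
python3 - <<'E'
from h import *
c=capture("top"); s=capture("scene")
for cc in(c,s):
    m,l,b=brass(cc)
    for i,st,ce in b: print(st,ce.round(1),ray(cc,*ce,38 if cc is c else 19).round(0))
print("box front corners top", [ray(c,u*.8,v*.8,84).round(0) for u,v in((278,212),(432,214),(280,160),(432,160))])
print("hasp", ray(c,356*.8,222*.8,78).round(0), "timer",ray(c,291*.8,227*.8,26).round(0))
a=cv2.resize(c["img"][165:260,220:370],(800,507),interpolation=cv2.INTER_CUBIC)
cv2.imwrite("pics/c.png",a[:,:,::-1])
w=capture("wrist");R,t=np.array(w["R"]),np.array(w["t"]);print(w["fx"],"cam pos",-R.T@t,R.round(2).tolist())
E
```

```text
[   0   16  640   23 5002] [318.6  26.9] [1166.  -38.   38.]
[127  98  65   3 104] [158.4  98.8] [915. 519.  38.]
[242 139  13  16 163] [248.3 146.5] [739. 210.  38.]
[183 193  14  21  75] [191.9 205.1] [543. 397.  38.]
[317 213   9   7  23] [320.6 214.5] [502. -30.  38.]
[ 68   0  22  20 278] [78.7  8. ] [ -129. -2921.    19.]
[ 95   0  20  25 199] [103.6  12. ] [ -196. -2687.    19.]
[441  35  31  38 845] [455.7  51.6] [-1156.  -357.    19.]
[ 484   39   38   45 1177] [501.9  60.3] [-1198.   -87.    19.]
[220  44  22   3  37] [229.4  45.1] [ -318. -1451.    19.]
[277  60  12   9  46] [284.4  63.7] [-310. -989.   19.]
[282 156  25  18  55] [293.6 164.6] [ 410. -276.   19.]
[  0 171  11  14  71] [  3.1 178.6] [1106. -962.   19.]
[342 183   7   7  27] [344.9 186.2] [396. -56.  19.]
[327 192  16  20 172] [333.7 201.6] [486. -34.  19.]
[298 205  10   4  38] [302.7 206.4] [569. -95.  19.]
[362 206  10   5  40] [366.4 207.9] [445.  65.  19.]
[342 250  22  24 333] [351.8 261.4] [662. 163.  19.]
[440 250  35  32 356] [455.9 270.2] [509. 397.  19.]
box front corners top [array([651., 287.,  84.]), array([ 637., -114.,   84.]), array([791., 283.,  84.]), array([ 782., -119.,   84.])]
hasp [622.  84.  78.] timer [622. 264.  26.]
339.9491275192806 cam pos [ 341.40877207 -643.25017417  384.75180039] [[0.37, -0.93, -0.0], [-0.89, -0.36, 0.28], [-0.26, -0.1, -0.96]]
```

View pics/c.png

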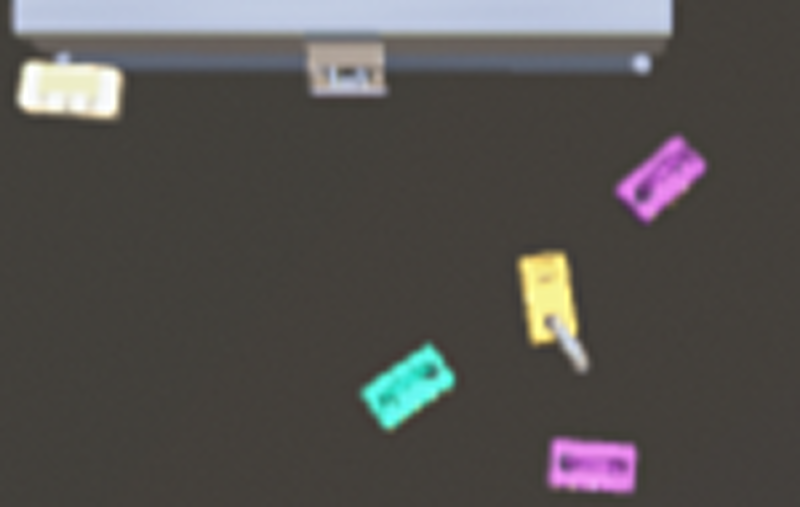

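The crop confirms it. The brass padlock is at crop (548,298), toe hole on the box side at (548,265), heel at (552,322), toe out at (585,368). It is the only open brass lock. I'll move over now to look from near.

>>> arm_command([
  [0,[0,0,0],0.85],
  [0,[0,0,0],0.85],
  [0,[0,0,0],0.84],
  [0,[0.32,-0.95,-0.06],0],
  [0,[0.32,-0.95,-0.06],0],
])

```text
t: 0.88
ee_pos: [308.0, -557.8, 225.4]
ee_rot: [-0.0, 1.0, -0.001, -0.0]
ft_force: [0.5, 0.0, 1.0]
opening: 0.511
finger_force: 0.0
```

>>> arm_command([
  [0,[0.32,-0.95,-0.06],0],
  [0,[0.32,-0.95,-0.06],0],
  [0,[0.32,-0.95,-0.06],0],
  [0,[0.32,-0.95,-0.06],0],
  [0,[0.32,-0.95,-0.06],0],
])

```text
t: 1.5
ee_pos: [404.4, -272.3, 244.1]
ee_rot: [0.0, 1.0, -0.0, 0.0]
ft_force: [0.6, -1.2, -0.1]
opening: 0.01
finger_force: 0.0
```

>>> arm_command([
  [0,[0.32,-0.95,-0.06],0],
  [0,[0.32,-0.95,-0.06],0],
  [0,[0.32,-0.95,-0.06],0],
  [0,[0.32,-0.95,-0.06],0],
  [0,[0.32,-0.95,-0.06],0],
])

```text
t: 2.12
ee_pos: [500.4, 12.8, 262.2]
ee_rot: [0.0, 1.0, -0.0, 0.0]
ft_force: [0.2, -0.7, -1.0]
opening: 0.005
finger_force: 0.0
```

Run:
```python
from h import *
s=state();print(s["t"],s["ee_pos"],s["ee_rot"],s["joints"].round(2))
w=capture("wrist");cv2.imwrite("pics/w1.png",cv2.resize(w["img"],(800,500))[:,:,::-1])
R,t=np.array(w["R"]),np.array(w["t"]);print("cam pos",-R.T@t)
```

```text
2.125 [500.4336787   12.79528409 262.20364239] [ 1.55969016e-05  9.99999927e-01 -1.52319709e-04  3.49133136e-04] [-0.1   0.28 -0.05  2.05  0.02  0.81 -1.73]
cam pos [577.86710928  13.57638105 428.92187856]
```

View pics/w1.png

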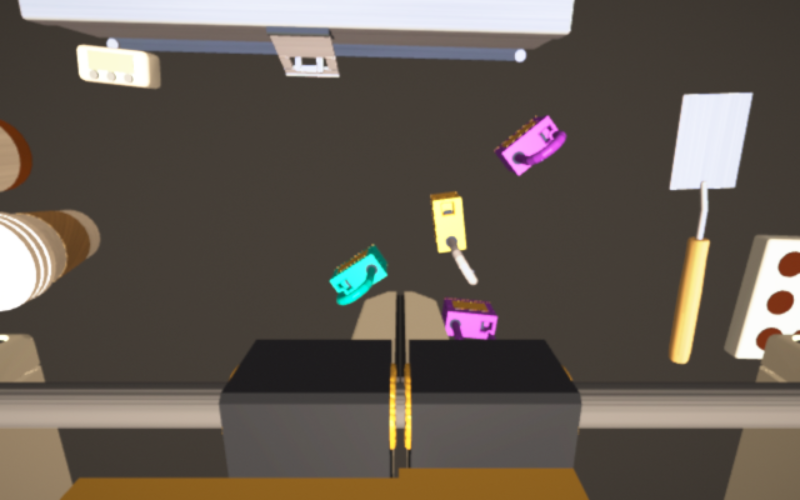

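The near view shows the padlock top centred at (448,222), heel at (452,243) and toe at (474,280). The hasp tip edge runs from (285,77) to (340,75) and the box's upper front edge runs along row ~30.

Run:
```python
from h import *
w=capture("wrist");c=capture("top")
im=w["img"]
h=cv2.cvtColor(im,cv2.COLOR_RGB2HSV)
m=cv2.inRange(h,(15,60,200),(32,255,255)); m[:140]=0;m[215:]=0;m[:,:330]=0;m[:,385:]=0
cn=max(cv2.findContours(m,0,2)[0],key=cv2.contourArea)
P=np.array([ray(w,*p[0],38)[:2] for p in cn],np.float32); r=cv2.minAreaRect(P); print(r, cv2.boxPoints(r).round(1).tolist())
print("heel@50",ray(w,452*.8,243*.8,45).round(1),"toe@82?",ray(w,474*.8,280*.8,50).round(1), ray(w,474*.8,280*.8,80).round(1))
for z in (22,40,60,78): print(z,"tip",ray(w,285*.8,77*.8,z).round(0),ray(w,340*.8,75*.8,z).round(0))
print("hinge",ray(w,270*.8,35*.8,78).round(0),ray(w,330*.8,31*.8,78).round(0))
print("boxedge",ray(w,22*.8,17*.8,84).round(0),ray(w,572*.8,32*.8,84).round(0))
print("tri tip L",two(w,(285*.8,77*.8),c,(220+310*.1875,165+95*.1875)).round(0),two(w,(340*.8,75*.8),c,(220+386*.1875,165+94*.1875)).round(0))
g=cv2.resize(im[10:80,190:300],(800,509),interpolation=cv2.INTER_CUBIC);cv2.imwrite("pics/w2.png",g[:,:,::-1])
```

```text
((484.6939697265625, -32.679100036621094), (51.61455154418945, 27.803939819335938), 7.838413715362549) [[457.20001220703125, -22.399999618530273], [461.0, -50.0], [512.2000122070312, -42.900001525878906], [508.3999938964844, -15.399999618530273]]
heel@50 [472.3 -26.2  45. ] toe@82? [437.4 -48.   50. ] [448.6 -42.5  80. ]
22 tip [619. 127.  22.] [621.  78.  22.]
40 tip [617. 123.  40.] [619.  75.  40.]
60 tip [615. 118.  60.] [617.  73.  60.]
78 tip [614. 113.  78.] [615.  70.  78.]
hinge [643. 122.  78.] [646.  77.  78.]
boxedge [653. 302.  84.] [ 646. -103.   84.]
tri tip L [608. 107.  89.] [610.  65.  75.]
```

View pics/w2.png

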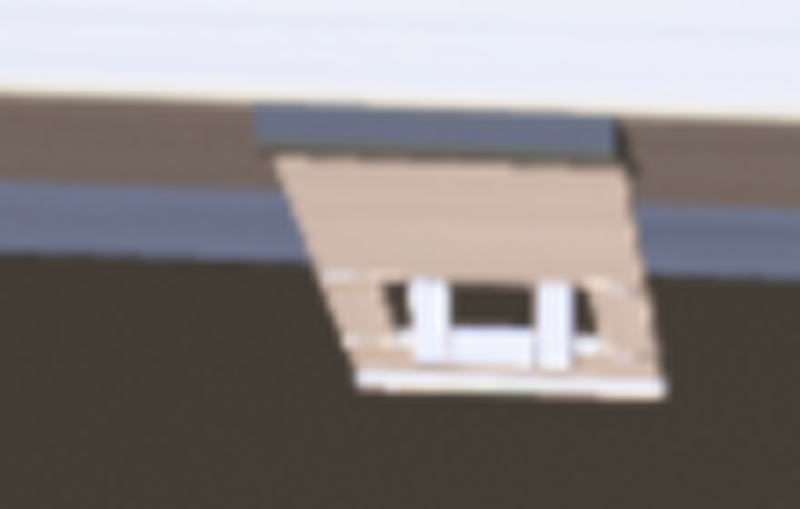

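The hasp hangs about 0.7 rad open with the staple already in its slot. Face x≈648, hasp y≈99. I'll push it flat above the staple with closed fingers at z≈52.

>>> arm_command([
  [0,[0.37,-0.36,0.87],0],
  [0,[0.37,-0.36,0.87],0],
  [0,[0.37,-0.36,0.87],0],
  [0,[0.37,-0.36,0.87],0],
  [0,[0,0,0],0],
])

```text
t: 2.9
ee_pos: [587.3, 97.3, 48.3]
ee_rot: [0.001, 1.0, 0.0, -0.003]
ft_force: [-0.2, -0.6, 1.2]
opening: 0.007
finger_force: 0.0
```

>>> arm_command([
  [0,[0.2,0,0],0],
  [0,[0.15,0,0],0],
  [0,[0.15,0,0],0],
  [0,[0.1,0,0],0],
  [0,[0,0,0],0],
])

```text
t: 3.52
ee_pos: [625.3, 97.1, 53.4]
ee_rot: [-0.0, 1.0, -0.0, 0.0]
ft_force: [0.3, 1.4, 0.6]
opening: 0.007
finger_force: 0.0
```

>>> arm_command([
  [0,[0.06,0,0],0],
  [0,[0.06,0,0],0],
  [0,[0.05,0,0],0],
  [0,[0,0,0],0],
])

```text
t: 4.03
ee_pos: [633.3, 97.3, 52.6]
ee_rot: [0.0, 1.0, -0.0, -0.002]
ft_force: [-6.4, 0.1, 2.0]
opening: 0.0
finger_force: 3.0
```

>>> arm_command([
  [0,[0.05,0,0],0],
  [0,[0.03,0,0],0],
  [0,[0,0,0],0],
])

```text
t: 4.4
ee_pos: [633.4, 97.3, 52.5]
ee_rot: [0.001, 1.0, 0.0, -0.006]
ft_force: [-19.1, 0.9, 13.6]
opening: 0.006
finger_force: 9.8
```

The push stopped firmly, so the hasp is flat. I'll back off, rise and look at the staple and padlock from near.

>>> arm_command([
  [0,[-0.3,0,0],0],
  [0,[-0.5,0,-0.3],0],
  [0,[-0.5,0.2,-0.8],0],
  [0.6,[-0.5,0.2,-0.8],0],
  [0.6,[0,0.2,-0.3],0],
])

```text
t: 5.03
ee_pos: [531.3, 61.2, 187.9]
ee_rot: [-0.0, 1.0, 0.0, 0.002]
ft_force: [1.1, -1.1, -0.5]
opening: 0.172
finger_force: 0.0
```

>>> arm_command([
  [0.6,[0,0,0],0],
  [0.6,[0,0,0],0],
])

```text
t: 5.28
ee_pos: [532.0, 61.8, 184.3]
ee_rot: [-0.0, 1.0, 0.0, -0.0]
ft_force: [0.5, -0.0, 0.4]
opening: 0.384
finger_force: 0.0
```

Run:
```python
from h import *
s=state();print(s["t"],s["ee_pos"],s["joints"].round(2))
w=capture("wrist");im=w["img"];cv2.imwrite("pics/w3full.png",im[:,:,::-1])
print(px(w,(630,98,43)),px(w,(485,-33,38)))
a=cv2.resize(im[0:280,150:550],(800,560),interpolation=cv2.INTER_CUBIC);cv2.imwrite("pics/w3.png",a[:,:,::-1])
import pickle;pickle.dump(w,open("w3.pkl","wb"))
```

```text
5.275 [532.03443552  61.78671227 184.32199135] [-0.18  0.42 -0.05  2.07  0.04  0.66 -1.83]
[278.54187261  72.44271364] [416.79211493 229.00312854]
```

View pics/w3.png

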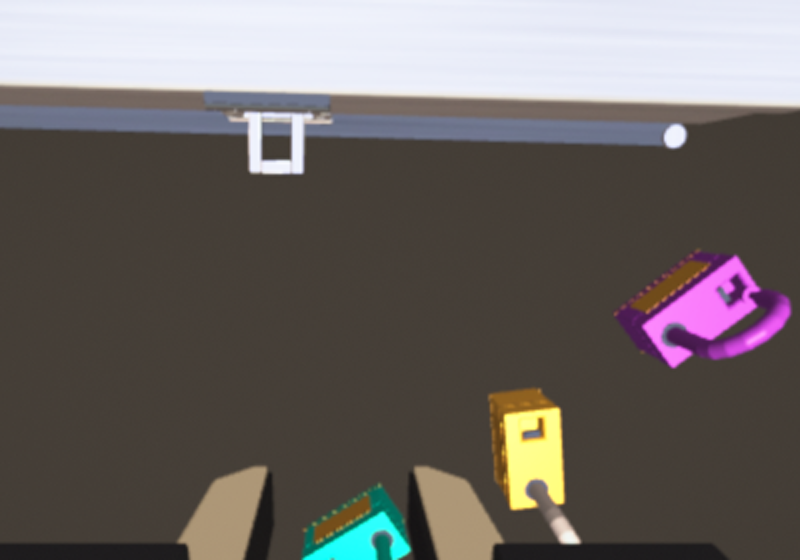

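The staple's eye is at crop (277,145), with the outer end on row 172. Padlock top corners are (503,412), (560,407), (565,502) and (510,510), with the hole at (533,428) and the heel at (537,490). The hasp is flat behind the staple.

Run:
```python
from h import *
import pickle;w=pickle.load(open("w3.pkl","rb"))
f=lambda u,v,z:ray(w,150+u/2,v/2,z).round(1)
print("staple end",f(249,172,45),f(303,173,45),"eye",f(262,160,45),f(292,160,45))
print("corners",f(503,412,38),f(560,407,38),f(565,502,38),f(510,510,38),"hole",f(533,428,38),"heel",f(536,490,38))
print("box edge",f(0,86,84),f(800,106,84))
im=w["img"];h=cv2.cvtColor(im,cv2.COLOR_RGB2HSV)
m=cv2.inRange(h,(15,60,190),(32,255,255)); m[:195]=0;m[265:]=0;m[:,:385]=0;m[:,440:]=0
cn=max(cv2.findContours(m,0,2)[0],key=cv2.contourArea)
P=np.array([ray(w,*p[0],38)[:2] for p in cn],np.float32); print(cv2.minAreaRect(P))
```

```text
staple end [618.9 101.6  45. ] [618.5  78.5  45. ] eye [623.8  95.9  45. ] [623.8  83.1  45. ]
corners [508.8 -16.3  38. ] [511.4 -43.6  38. ] [461.3 -50.7  38. ] [456.9 -23.4  38. ] hole [500.6 -31.5  38. ] heel [467.9 -35.6  38. ]
box edge [647.3 185.6  84. ] [ 640.8 -104.9   84. ]
((484.56036376953125, -32.21939468383789), (51.654266357421875, 28.917631149291992), 7.611466407775879)
```

Eye ≈ (630.2, 90). The padlock centre is (484.5,-32.5) with yaw ≈ 0.13. Moving above it.

>>> arm_command([
  [0.5,[-0.4,0.79,0.3],0],
  [0.5,[-0.39,0.78,0.3],0],
  [0.5,[0,0,0.3],-0.87],
  [0.5,[0,0,0],0],
  [0.5,[0,0,0],0],
])

```text
t: 5.95
ee_pos: [484.8, -32.1, 130.8]
ee_rot: [-0.0, 0.998, 0.064, -0.0]
ft_force: [0.2, 0.6, -0.7]
opening: 0.499
finger_force: 0.0
```

Run:
```python
from h import *
s=state();print(s["ee_pos"],s["ee_rot"],s["joints"].round(2))
w=capture("wrist");im=w["img"];h=cv2.cvtColor(im,cv2.COLOR_RGB2HSV)
m=cv2.inRange(h,(15,60,190),(32,255,255));p=px(w,(484.5,-32.5,38)).astype(int);print(p)
k=np.zeros_like(m);k[max(p[1]-75,0):p[1]+75,p[0]-40:p[0]+40]=1;m*=k
cn=max(cv2.findContours(m,0,2)[0],key=cv2.contourArea)
P=np.array([ray(w,*q[0],38)[:2] for q in cn],np.float32); print(cv2.minAreaRect(P),cv2.boundingRect(cn))
a=cv2.resize(im[100:400,120:520],(800,600));cv2.imwrite("pics/w4.png",a[:,:,::-1])
```

```text
[484.79647925 -32.12391876 130.75392913] [-2.14249582e-04  9.97926549e-01  6.43619467e-02 -3.11856383e-04] [ 0.01  0.45 -0.09  2.22  0.08  0.47 -1.58]
[321 199]
((485.72711181640625, -32.867435455322266), (53.09125518798828, 27.262239456176758), 7.449207782745361) (305, 165, 35, 65)
```

View pics/w4.png

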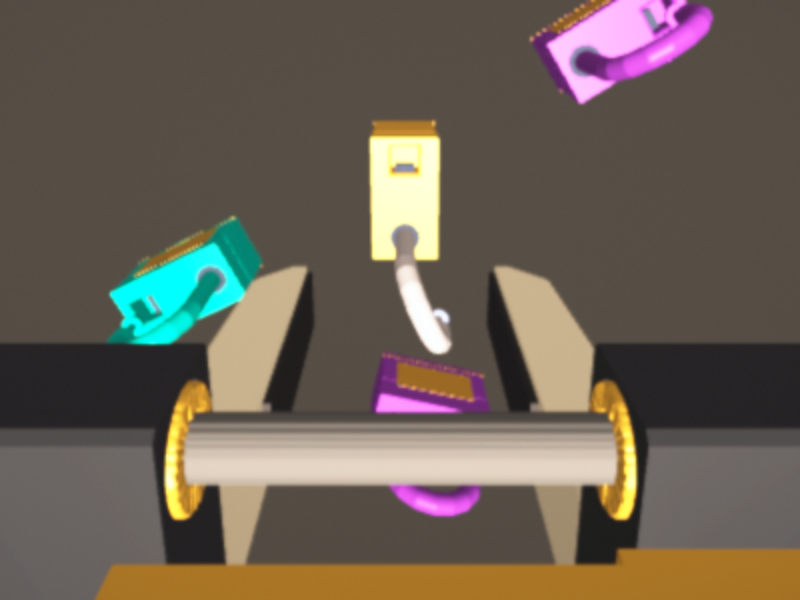

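The padlock at (405,195) is centred between the fingers and its shackle points back towards (440,345). It is clear of both neighbours. Descending and gripping.

>>> arm_command([
  [0.5,[0.01,0,0.6],0],
  [0.5,[0,0,0.6],0],
  [0.5,[0,0,0.5],0],
  [0.5,[0,0,0.34],0],
  [0.5,[0,0,0],0],
])

```text
t: 6.62
ee_pos: [484.9, -32.1, 7.8]
ee_rot: [0.0, 0.998, 0.065, -0.001]
ft_force: [-0.4, -0.1, -0.5]
opening: 0.496
finger_force: 0.0
```

>>> arm_command([
  [0.2,[0,0,0],0],
  [0.2,[0,0,0],0],
  [0.2,[0,0,0],0],
  [0.2,[0,0,0],0],
])

```text
t: 7.12
ee_pos: [485.6, -33.0, 9.6]
ee_rot: [0.0, 0.998, 0.065, 0.001]
ft_force: [-0.4, -0.6, 7.8]
opening: 0.278
finger_force: 30.0
```

>>> arm_command([
  [0.2,[0,0,-0.4],0],
  [0.2,[0,0,-0.8],0.5],
  [0.2,[0,0,-0.4],0.5],
  [0.2,[0.45,-0.7,0],0],
  [0.2,[0.45,-0.7,0],0],
])

```text
t: 7.75
ee_pos: [541.3, 50.5, 105.6]
ee_rot: [-0.0, 1.0, -0.011, 0.001]
ft_force: [1.0, -0.5, -4.2]
opening: 0.277
finger_force: 30.0
```

>>> arm_command([
  [0.2,[0.45,-0.7,0],0],
  [0.2,[0,0,0.6],0],
  [0.2,[0,0,0.6],0],
  [0.2,[0,0,0],0],
  [0.2,[0,0,0],0],
])

```text
t: 8.38
ee_pos: [568.7, 91.4, 33.5]
ee_rot: [-0.0, 1.0, -0.01, 0.0]
ft_force: [0.3, -0.2, -3.7]
opening: 0.28
finger_force: 30.0
```

Run:
```python
from h import *
s=state();print(s["ee_pos"],s["ee_rot"],s["joints"].round(2),s["ft_force"])
w=capture("wrist");im=w["img"]
a=cv2.resize(im[60:360,120:520],(800,600),interpolation=cv2.INTER_CUBIC);cv2.imwrite("pics/w5.png",a[:,:,::-1])
import pickle;pickle.dump(w,open("w5.pkl","wb"))
print(px(w,(630,90,45)),px(w,(s["ee_pos"][0]+16,s["ee_pos"][1],s["ee_pos"][2]+30)))
```

```text
[568.65664208  91.40294833  33.48501703] [-3.11952924e-05  9.99949438e-01 -1.00545912e-02  1.58201785e-04] [-0.25  0.69 -0.01  2.08  0.02  0.38 -1.87] [ 0.27368537 -0.2281071  -3.74951088]
[322.08389433 134.66213871] [320.92393852 244.13243687]
```

View pics/w5.png

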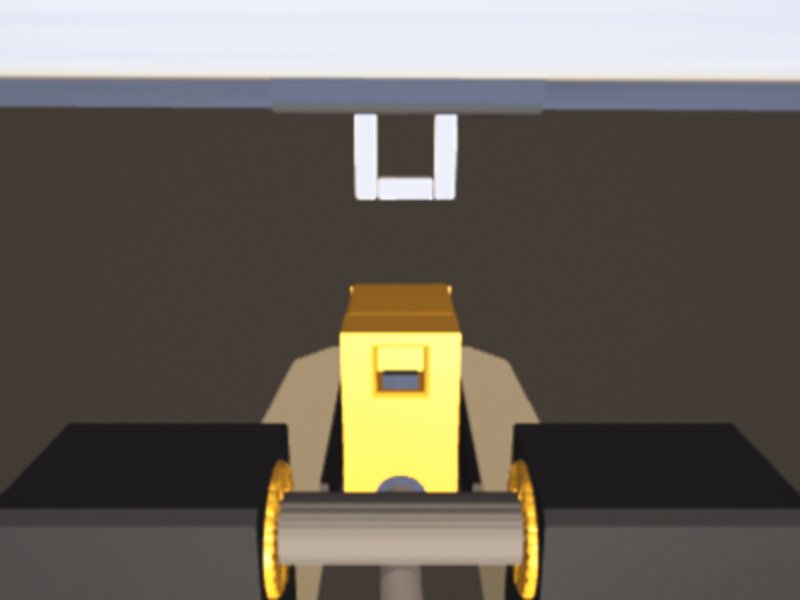

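The staple spans columns 354-458 with its end on row 198. The hole is at (401,370) and the lock is held square, so I can work out the remaining shifts.

Run:
```python
from h import *
import pickle;w=pickle.load(open("w5.pkl","rb"))
f=lambda u,v,z:ray(w,120+u/2,60+v/2,z).round(1)
print("staple end",f(354,198,45),f(458,198,45),"eye outer",f(378,178,45),f(434,178,45))
for z in(61,63): print("hole",f(374,369,z),f(428,369,z),"front edge",f(340,332,z),f(462,332,z),"hole ends",f(401,346,z),f(401,395,z))
```

```text
staple end [619.1 101.7  45. ] [618.7  77.8  45. ] eye outer [623.6  96.1  45. ] [623.4  83.3  45. ]
hole [583.5  97.6  61. ] [583.3  85.6  61. ] front edge [592.4 104.8  61. ] [591.9  78.1  61. ] hole ends [588.9  91.5  61. ] [577.   91.7  61. ]
hole [584.4  97.5  63. ] [584.2  85.7  63. ] front edge [593.2 104.6  63. ] [592.7  78.3  63. ] hole ends [589.7  91.5  63. ] [578.   91.7  63. ]
```

>>> arm_command([
  [0.2,[0,0.03,0.2],0],
  [0.2,[0,0,0.15],0],
  [0.2,[0,0,0.03],0],
  [0.2,[0,0,0],0],
  [0.2,[0,0,0],0],
])

```text
t: 9.05
ee_pos: [568.4, 89.8, 9.7]
ee_rot: [-0.0, 1.0, -0.01, -0.0]
ft_force: [0.7, 0.4, -4.3]
opening: 0.278
finger_force: 30.0
```

>>> arm_command([
  [0.2,[0,0,0.02],0],
  [0.2,[0,0,0],0],
  [0.2,[0,0,0],0],
])

```text
t: 9.43
ee_pos: [568.4, 89.8, 9.6]
ee_rot: [-0.0, 1.0, -0.01, 0.0]
ft_force: [-2.6, -1.3, 10.1]
opening: 0.276
finger_force: 30.0
```

>>> arm_command([
  [0.2,[0,0,-0.02],0],
  [0.2,[0.2,0,0],0],
  [0.2,[0.2,0,0],0],
  [0.2,[0.15,0,0],0],
  [0.2,[0,0,0],0],
])

```text
t: 10.05
ee_pos: [602.5, 89.0, 9.7]
ee_rot: [-0.0, 1.0, -0.01, 0.001]
ft_force: [1.2, 0.4, -2.3]
opening: 0.277
finger_force: 30.0
```

>>> arm_command([
  [0.2,[0.12,0,0],0],
  [0.2,[0.1,0,0],0],
  [0.2,[0,0,0],0],
  [0.2,[0,0,0],0],
])

```text
t: 10.55
ee_pos: [613.5, 88.9, 9.7]
ee_rot: [0.0, 1.0, -0.01, -0.001]
ft_force: [-4.3, 0.8, 1.0]
opening: 0.28
finger_force: 30.0
```

Run:
```python
from h import *
s=state();print(s["ee_pos"],s["ft_force"])
w=capture("wrist");im=w["img"]
a=cv2.resize(im[90:290,200:440],(720,600),interpolation=cv2.INTER_CUBIC);cv2.imwrite("pics/w6.png",a[:,:,::-1])
import pickle;pickle.dump(w,open("w6.pkl","wb"))
```

```text
[613.52454051  88.91424279   9.70430983] [-4.3223895   0.80360544  0.97805941]
```

View pics/w6.png

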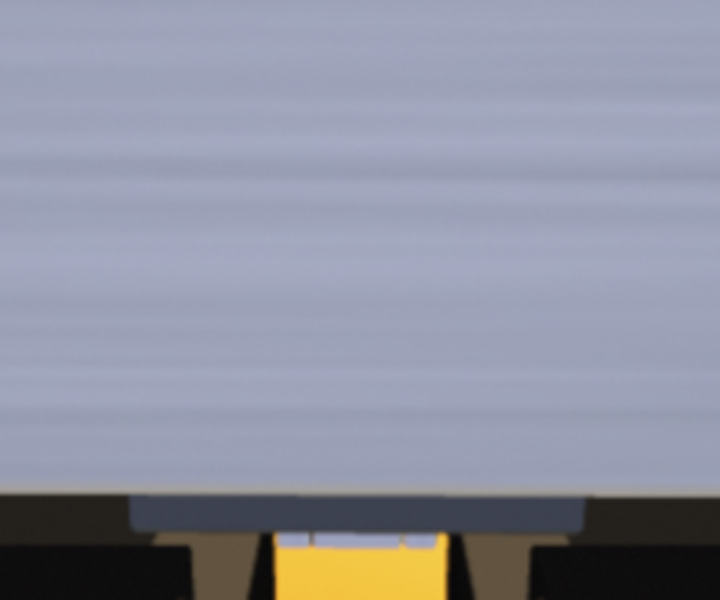

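The camera is over the lid, so only the staple's end shows over the brass top. It is centred at columns 278-437 with the brass at 275-447. I'll release, rise and look from in front, measuring by masks.

>>> arm_command([
  [0.5,[0,0,0],0],
  [0.5,[0,0,0],0],
  [0.5,[0,0,0],0],
  [0.5,[0,0,-0.4],0],
  [0.5,[0,0,-0.8],0],
])

```text
t: 11.22
ee_pos: [613.7, 88.7, 81.0]
ee_rot: [0.0, 1.0, -0.01, -0.002]
ft_force: [0.9, -0.2, 0.5]
opening: 0.501
finger_force: 0.0
```

>>> arm_command([
  [0.5,[0,0,-0.9],0],
  [0.5,[-0.7,0,0],0],
  [0.5,[-0.7,0,0],0],
  [0,[0,0,0],0],
  [0,[0,0,0],0],
])

```text
t: 11.85
ee_pos: [531.7, 90.7, 136.2]
ee_rot: [-0.0, 1.0, -0.01, 0.001]
ft_force: [0.6, 0.1, 0.1]
opening: 0.336
finger_force: 0.0
```

Run:
```python
from h import *
s=state();print(s["ee_pos"],s["ft_force"])
w=capture("wrist");im=w["img"];cv2.imwrite("pics/w7.png",im[:,:,::-1])
import pickle;pickle.dump(w,open("w7.pkl","wb"))
h=cv2.cvtColor(im,cv2.COLOR_RGB2HSV);m=cv2.inRange(h,(12,90,110),(32,255,255))
p=px(w,(614,90,38)).astype(int);print(p,px(w,(630,90,45)),px(w,(598,90,38)))
k=np.zeros_like(m);k[max(p[1]-70,0):p[1]+70,p[0]-60:p[0]+60]=1;m*=k
cn=max(cv2.findContours(m,0,2)[0],key=cv2.contourArea);x,y,ww,hh=cv2.boundingRect(cn);print(x,y,ww,hh)
q=cv2.approxPolyDP(cn,1.5,True)[:,0];print([(tuple(a),ray(w,*a,38)[:2].round(1).tolist()) for a in q.tolist()])
# column/row profile
for v in range(y-16,y+hh+22,2): print(v,' '.join(f"{int(h[v,u,0])//2:02d}{'y' if m[v,u] else '.'}{int(h[v,u,2])//26}" for u in range(p[0]-26,p[0]+27,4)))
```

```text
[531.70488085  90.66735171 136.1838102 ] [0.59898828 0.10046972 0.05837269]
[319  90] [319.41816069  67.22925561] [320.24260293 113.030643  ]
311 57 18 20
[((312, 57), [637.6, 95.3]), ((311, 75), [625.3, 96.3]), ((324, 73), [626.5, 86.7]), ((328, 76), [624.4, 83.8]), ((328, 58), [636.7, 83.7])]
41 56.4 56.4 56.4 56.4 56.4 56.4 56.4 56.4 57.4 57.4 56.4 56.4 56.4 57.4
43 15.4 20.4 15.4 15.4 15.4 07.4 15.4 15.4 00.4 00.4 30.4 30.4 30.4 30.4
45 03.3 04.3 04.3 06.3 04.3 04.3 04.3 05.3 04.3 04.3 04.3 04.3 03.3 05.3
47 05.4 05.4 80.5 79.5 83.5 80.5 79.5 80.5 80.5 02.5 80.5 00.5 05.4 05.4
49 05.4 05.4 57.9 57.9 56.9 57.9 56.9 56.9 56.9 75.9 57.9 57.9 01.4 05.4
51 06.5 07.5 06.8 56.9 57.9 64.8 64.9 64.9 57.9 87.9 57.9 60.8 04.4 06.4
53 11.8 12.8 11.8 56.9 56.9 08.7 08.7 08.8 07.8 00.9 56.9 07.8 07.8 07.8
55 58.5 57.5 57.5 56.9 57.9 57.5 57.5 58.5 57.5 82.9 55.9 57.5 57.5 58.5
57 56.5 57.5 58.5 57.9 57.9 12y9 12y9 12y9 12y9 05.9 56.9 12.9 56.5 56.5
59 57.5 57.5 81.5 58.9 56.9 15y9 15y9 15y9 15.9 12.9 56.9 15.9 56.5 56.5
61 56.5 56.5 60.5 58.9 56.9 14y9 14y9 14y9 14y9 07.9 56.9 15.9 56.5 56.5
6
[... 612 characters left out ...]
6.9 56.9 56.9 56.9 60.9 56.9 15.9 07.2 07.2
81 07.2 08.2 09.3 57.9 57.9 56.9 56.9 56.9 56.9 60.9 56.9 15.9 07.2 07.2
83 08.2 07.2 09.3 07.9 10.9 06.9 04.9 06.9 07.9 10.9 06.9 15.9 08.2 07.2
85 07.2 07.2 09.3 15.9 15.9 15.9 15.9 15.9 15.9 15.9 15.9 15y9 07.2 07.2
87 07.2 07.2 09.3 15.9 15.9 15.9 15.9 15.9 15.9 15.9 15.9 15y9 08.2 07.2
89 07.2 07.2 08.3 15.9 15.9 15.9 15.9 15.9 15.9 15.9 15.9 15y9 08.2 07.2
91 08.2 07.2 09.3 15.9 15.9 15.9 15.9 15.9 15.9 15.9 15.9 15y9 06.2 07.2
93 08.2 07.2 09.3 15.9 15.9 15.9 15.9 15.9 15.9 15.9 15.9 15y9 07.2 08.2
95 07.2 07.2 08.3 15.9 15.9 15.9 15.9 15.9 15.9 15.9 15.9 15y9 07.2 08.2
97 07.2 08.2 09.3 15.9 15.9 15.9 15.9 15.9 15.9 15.9 15.9 15y9 08.2 08.2
```

The hole's far edge shows through the eye at row 63. The hole is about 2 mm short of the eye in x. I'll check the y offset, then regrasp to push it in a little.

Run:
```python
from h import *
import pickle;w=pickle.load(open("w7.pkl","rb"));im=w["img"]
h=cv2.cvtColor(im,cv2.COLOR_RGB2HSV)
y=lambda v:[u for u in range(280,360) if 12*2<=h[v,u,0]*1.0+6<=36 and h[v,u,2]>150 and h[v,u,1]>40]
for v in(88,96,104,112,120,128):
    q=y(v); 
    if q: print(v,q[0],q[-1],[ray(w,a,v,38)[:2].round(1).tolist() for a in(q[0]-.5,q[-1]+.5)])
for v in(66,69,72): # staple bars: hue>100 bright
    q=[u for u in range(290,350) if h[v,u,2]>200 and h[v,u,1]<60]; print(v,q[0],q[-1],[ray(w,a,v,45)[1].round(1) for a in(q[0]-.5,q[-1]+.5)], q)
c=319
for u in(314,318,322): print(u,[(v,*h[v,u].tolist()) for v in range(50,86)])
```

```text
88 302 338 [[616.3, 103.6], [615.8, 76.1]]
96 302 338 [[610.6, 103.8], [610.1, 76.1]]
104 303 338 [[604.9, 103.2], [604.3, 76.1]]
112 303 338 [[599.0, 103.4], [598.5, 76.2]]
120 303 337 [[593.1, 103.6], [592.6, 76.9]]
128 304 336 [[587.1, 103.0], [586.6, 77.7]]
66 304 336 [np.float64(101.3), np.float64(77.8)] [304, 305, 306, 307, 308, 309, 310, 329, 330, 331, 332, 333, 334, 335, 336]
69 304 336 [np.float64(101.4), np.float64(77.8)] [304, 305, 306, 307, 308, 309, 310, 329, 330, 331, 332, 333, 334, 335, 336]
72 304 336 [np.float64(101.4), np.float64(77.9)] [304, 305, 306, 307, 308, 309, 310, 329, 330, 331, 332, 333, 334, 335, 336]
314 [(50, 116, 7, 251), (51, 120, 3, 233), (52, 18, 16, 191), (53, 18, 19, 202), (54, 160, 15, 158), (55, 114, 46, 138), (56, 125, 11, 139), (57, 25, 97, 242), (58, 29, 93, 255), (59, 30, 91, 255), (60, 30, 102, 255), (61, 29, 139, 255), (62, 23, 187, 250), (63, 20, 192, 226), (64, 27, 145, 253), (65, 30, 102, 255), (66, 30, 98, 255), (67, 30, 98, 255), (68, 30, 97, 255), (69, 30, 96, 255), (70, 30, 95, 255), (71, 30, 95, 255), (72, 30, 95, 255), (73, 30, 94,
[... 941 characters left out ...]
322 [(50, 113, 8, 252), (51, 120, 4, 236), (52, 19, 15, 193), (53, 15, 24, 215), (54, 2, 21, 180), (55, 115, 42, 140), (56, 128, 15, 140), (57, 25, 96, 242), (58, 30, 92, 255), (59, 30, 89, 255), (60, 30, 101, 255), (61, 29, 139, 255), (62, 23, 187, 250), (63, 19, 191, 224), (64, 28, 141, 253), (65, 30, 96, 255), (66, 30, 91, 255), (67, 30, 91, 255), (68, 30, 90, 255), (69, 30, 90, 255), (70, 30, 89, 255), (71, 30, 89, 255), (72, 30, 89, 255), (73, 29, 92, 255), (74, 23, 85, 229), (75, 120, 19, 146), (76, 125, 16, 179), (77, 120, 14, 240), (78, 113, 12, 252), (79, 113, 12, 253), (80, 115, 12, 253), (81, 113, 12, 252), (82, 115, 11, 252), (83, 8, 4, 247), (84, 29, 57, 255), (85, 30, 75, 255)]
```

Hole y matches the eye (89.9 vs 89.6) and x is about 1.6 mm short. Regrasping to shift it.

>>> arm_command([
  [0.5,[0.68,0,0],0],
  [0.5,[0.68,0,0],0],
  [0.5,[0,0,0],0],
  [0.5,[0,0,0.9],0],
  [0.5,[0,0,0.8],0],
])

```text
t: 12.52
ee_pos: [612.2, 88.9, 32.6]
ee_rot: [-0.0, 1.0, -0.01, 0.0]
ft_force: [-0.0, 0.1, 0.1]
opening: 0.5
finger_force: 0.0
```

>>> arm_command([
  [0.5,[0,0,0.4],0],
  [0.5,[0,0,0],0],
  [0.2,[0,0,0],0],
  [0.2,[0,0,0],0],
  [0.2,[0,0,0],0],
])

```text
t: 13.15
ee_pos: [612.9, 88.9, 11.1]
ee_rot: [-0.0, 1.0, -0.01, 0.001]
ft_force: [-0.7, -0.5, 5.6]
opening: 0.276
finger_force: 30.0
```

>>> arm_command([
  [0.2,[0,0,-0.02],0],
  [0.2,[0,0,0],0],
  [0.2,[0.03,0,0],0],
  [0.2,[0,0,0],0],
  [0.2,[0,0,0],0],
])

```text
t: 13.78
ee_pos: [612.1, 88.9, 11.2]
ee_rot: [0.0, 1.0, -0.01, -0.002]
ft_force: [-6.2, -0.3, 7.1]
opening: 0.274
finger_force: 30.0
```

>>> arm_command([
  [0.2,[0,0,-0.03],0],
  [0.2,[0,0,0],0],
  [0.2,[0,0,0],0],
])

```text
t: 14.15
ee_pos: [613.1, 88.8, 12.5]
ee_rot: [0.0, 1.0, -0.01, -0.001]
ft_force: [-4.8, -0.5, -2.9]
opening: 0.275
finger_force: 30.0
```

Something still pushes back in x. I'll check the saved near image for where the hasp's lower edge and hinge block really are.

Run:
```python
from h import *
import pickle;w=pickle.load(open("w3.pkl","rb"));im=w["img"]
for u in(150+119,150+160):
  print(u,[(v,*im[v,u].tolist()) for v in range(40,72)])
for v in (46,48,50,52,55,57,59,60,61,62): print(v,[ray(w,150+119,v,z)[0].round(1) for z in (22,38,78,84)])
```

```text
269 [(40, 234, 238, 249), (41, 236, 238, 248), (42, 238, 239, 246), (43, 240, 239, 241), (44, 237, 234, 230), (45, 204, 199, 192), (46, 131, 134, 148), (47, 112, 119, 141), (48, 111, 118, 141), (49, 111, 118, 141), (50, 110, 117, 140), (51, 103, 109, 127), (52, 100, 104, 111), (53, 107, 107, 105), (54, 99, 92, 89), (55, 103, 93, 88), (56, 118, 106, 99), (57, 123, 110, 103), (58, 146, 134, 128), (59, 201, 184, 174), (60, 197, 181, 177), (61, 123, 125, 144), (62, 109, 116, 139), (63, 109, 117, 140), (64, 111, 118, 142), (65, 113, 119, 143), (66, 102, 106, 124), (67, 80, 78, 82), (68, 69, 63, 57), (69, 68, 62, 54), (70, 68, 61, 55), (71, 69, 62, 55)]
310 [(40, 235, 238, 249), (41, 236, 239, 249), (42, 237, 240, 249), (43, 238, 240, 247), (44, 239, 239, 242), (45, 238, 236, 232), (46, 208, 205, 198), (47, 134, 136, 150), (48, 112, 119, 142), (49, 111, 119, 142), (50, 110, 118, 142), (51, 111, 118, 141), (52, 110, 117, 137), (53, 109, 114, 124), (54, 107, 108, 108), (55, 102, 96, 92), (56, 130, 121, 112), (57, 151, 140, 130), (58, 162, 153, 146), (59, 183, 173, 169), (60, 208, 193, 183), 
[... 318 characters left out ...]
0), np.float64(649.9), np.float64(644.8), np.float64(644.0)]
50 [np.float64(650.3), np.float64(648.3), np.float64(643.4), np.float64(642.7)]
52 [np.float64(648.7), np.float64(646.8), np.float64(642.0), np.float64(641.3)]
55 [np.float64(646.2), np.float64(644.4), np.float64(639.9), np.float64(639.3)]
57 [np.float64(644.5), np.float64(642.8), np.float64(638.6), np.float64(637.9)]
59 [np.float64(642.8), np.float64(641.2), np.float64(637.2), np.float64(636.6)]
60 [np.float64(642.0), np.float64(640.4), np.float64(636.5), np.float64(635.9)]
61 [np.float64(641.1), np.float64(639.6), np.float64(635.8), np.float64(635.2)]
62 [np.float64(640.3), np.float64(638.8), np.float64(635.1), np.float64(634.5)]
```

Run:
```python
from h import *
w=__import__("pickle").load(open("w7.pkl","rb"))
a=cv2.resize(w["img"][30:180,220:420],(800,600),interpolation=cv2.INTER_CUBIC);cv2.imwrite("pics/w7c.png",a[:,:,::-1])
```

```text
(no output)
```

View pics/w7c.png

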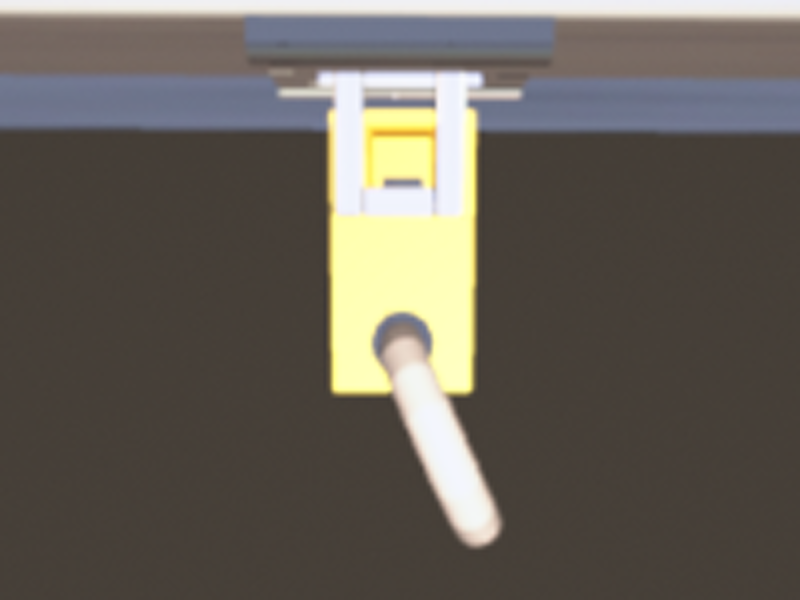

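The crop shows the lock standing square under the staple. The hole (365-435, 130-190) shows through the eye a little short, heel at (402,340) and toe end at (480,535). The hasp is flat (lower edge 641.5, 642 expected), so the resistance must be on the tool itself. I'll regrip 5 mm further back and nudge.

>>> arm_command([
  [0.2,[0,0,0.03],0],
  [0.45,[0,0,0],0],
  [0.45,[0,0,0],0],
  [0.45,[-0.1,0,0],0],
  [0.45,[0,0,0],0],
])

```text
t: 14.78
ee_pos: [607.6, 89.0, 11.0]
ee_rot: [0.0, 1.0, -0.01, -0.0]
ft_force: [0.2, 0.2, -1.2]
opening: 0.446
finger_force: 0.0
```

>>> arm_command([
  [0.2,[0,0,0],0],
  [0.2,[0,0,0],0],
  [0.2,[0,0,0],0],
])

```text
t: 15.15
ee_pos: [608.1, 88.9, 11.0]
ee_rot: [0.0, 1.0, -0.01, 0.0]
ft_force: [-0.1, -1.2, 1.1]
opening: 0.283
finger_force: 30.0
```

>>> arm_command([
  [0.2,[0,0,-0.02],0],
  [0.2,[0,0,0],0],
  [0.2,[0,0,0],0],
])

```text
t: 15.52
ee_pos: [607.8, 88.9, 12.0]
ee_rot: [0.0, 1.0, -0.01, -0.0]
ft_force: [0.8, -1.2, -3.7]
opening: 0.277
finger_force: 30.0
```

>>> arm_command([
  [0.2,[0.03,0,0],0],
  [0.2,[0,0,0],0],
  [0.2,[0,0,0],0],
])

```text
t: 15.9
ee_pos: [608.2, 88.9, 11.9]
ee_rot: [0.0, 1.0, -0.01, -0.001]
ft_force: [-4.5, 1.9, -1.4]
opening: 0.279
finger_force: 30.0
```

The strip at the box's foot ends at x≈637.5 on the counter. It is the base flange, and it stops the body there. So the lock stands as far in as it can go, ~1.2 mm short and within the eye's 2.5 mm play. Setting it down, releasing and measuring the shackle.

>>> arm_command([
  [0.2,[0,0,0.02],0],
  [0.2,[0,0,0],0],
  [0.45,[0,0,0],0],
  [0.45,[0,0,0],0],
  [0.45,[0,0,-0.5],0],
])

```text
t: 16.52
ee_pos: [609.3, 88.8, 39.8]
ee_rot: [0.0, 1.0, -0.01, -0.001]
ft_force: [-0.7, -0.0, 0.8]
opening: 0.449
finger_force: 0.0
```

>>> arm_command([
  [0.45,[0,0,-0.8],0],
  [0.45,[0,0,-0.8],0],
  [0.17,[-0.65,0,0],0],
  [0.17,[-0.65,0,0],0],
  [0.17,[0,0,0],0],
])

```text
t: 17.15
ee_pos: [529.8, 90.4, 137.6]
ee_rot: [0.0, 1.0, -0.009, -0.0]
ft_force: [0.7, 0.7, 0.3]
opening: 0.193
finger_force: 0.0
```

>>> arm_command([
  [0.17,[0,0,0],0],
])

```text
t: 17.27
ee_pos: [533.2, 90.7, 137.5]
ee_rot: [-0.0, 1.0, -0.01, 0.001]
ft_force: [0.2, -0.7, -0.5]
opening: 0.171
finger_force: 0.0
```

```bash
cat > m.py <<'E'
from h import *
def meas(v=True):
    s=state();w=capture("wrist");im=w["img"];h=cv2.cvtColor(im,cv2.COLOR_RGB2HSV)
    print("tcp",s["ee_pos"].round(1),s["t"],"open",round(s["opening"],3),"row eye",px(w,(630.3,89.7,45)).round(1))
    Y=cv2.inRange(h,(15,50,150),(33,255,255)); p=px(w,(605,90,38)).astype(int)
    k=np.zeros_like(Y);k[max(p[1]-60,0):p[1]+45,p[0]-40:p[0]+40]=255;Y&=k
    ys,xs=np.nonzero(Y);print("yellow rows",ys.min(),ys.max(),"rear x",ray(w,p[0],ys.max()+.5,38)[0].round(1),"front x",ray(w,p[0],ys.min()-.5,38)[0].round(1))
    for v in (ys.max()-25,ys.max()-8):
        q=xs[ys==v]; print(" body y at row",v,[ray(w,a,v,38)[1].round(1) for a in(q.min()-.5,q.max()+.5)])
    return s,w,h
E
python3 - <<'E'
from m import *
s,w,h=meas()
im=w["img"]
B=cv2.inRange(h,(0,0,110),(180,60,255)); p=px(w,(597,90,60)).astype(int)
k=np.zeros_like(B);k[p[1]-10:p[1]+90,p[0]-50:p[0]+50]=255;B&=k
n,l,st,ce=cv2.connectedComponentsWithStats(B)
for i in range(1,n):
    if st[i][4]>60: 
        ys,xs=np.nonzero(l==i); cn=np.c_[xs,ys]; v=cv2.fitLine(cn.astype(np.float32),2,0,.01,.01).ravel(); j=ys.argmax()
        print(st[i],ce[i].round(1),"dir",v.round(3),"low end",xs[j],ys[j],ray(w,xs[j],ys[j],70).round(1),"top",xs[ys.argmin()],ys.min(),ray(w,*ce[i],80).round(1))
E
```

```text
tcp [533.2  90.7 137.5] 17.275 open 0.171 row eye [319.9  69.3]
yellow rows 59 130 rear x 586.4 front x 638.3
 body y at row 105 [np.float64(103.3), np.float64(76.1)]
 body y at row 122 [np.float64(103.7), np.float64(76.1)]
[313 110  33  59 769] [328.8 139.2] dir [  0.384   0.923 328.775 139.228] low end 337 168 [563.2  78.9  70. ] top 319 110 [584.5  84.7  80. ]
```

>>> arm_command([
  [0.17,[0.81,0.09,0],0],
  [0.17,[0,0,0.2],-0.85],
  [0.17,[0,0,0.2],-0.84],
  [0.17,[0,0,0.1],-0.84],
  [0.17,[0,0,0],0],
])

```text
t: 17.95
ee_pos: [581.0, 83.8, 106.2]
ee_rot: [-0.0, 0.984, 0.178, -0.0]
ft_force: [-0.1, 0.5, 0.6]
opening: 0.173
finger_force: 0.0
```

Run:
```python
from h import *
s=state();w=capture("wrist");im=w["img"];h=cv2.cvtColor(im,cv2.COLOR_RGB2HSV)
print(s["ee_pos"],s["ee_rot"],s["joints"].round(2),px(w,(581.5,84.3,84)),px(w,(596.5,89.9,84)))
p=px(w,(590,87.5,80)).astype(int);print(p)
for z,pt in((84,(581.5,84.3)),(80,(588,86.5))):
    q=px(w,(*pt,z)).astype(int); print(q,[(u,*im[q[1],u].tolist()) for u in range(q[0]-24,q[0]+25,3)])
```

```text
[581.04663573  83.80686245 106.22681273] [-1.53524631e-04  9.84006554e-01  1.78131994e-01 -2.64490666e-04] [-0.16  0.58 -0.12  2.01  0.13  0.56 -1.58] [320.64490743 232.15465037] [320.71160628 206.63348863]
[320 215]
[320 232] [(296, 80, 72, 61), (299, 84, 76, 64), (302, 75, 67, 58), (305, 68, 62, 54), (308, 68, 61, 54), (311, 67, 61, 53), (314, 75, 67, 60), (317, 236, 230, 221), (320, 239, 243, 250), (323, 241, 244, 252), (326, 240, 240, 236), (329, 95, 84, 77), (332, 68, 61, 54), (335, 67, 60, 53), (338, 78, 70, 60), (341, 84, 75, 63), (344, 83, 75, 63)]
[321 219] [(297, 67, 61, 54), (300, 68, 61, 54), (303, 68, 61, 54), (306, 68, 61, 54), (309, 68, 61, 54), (312, 68, 61, 54), (315, 170, 150, 139), (318, 239, 236, 227), (321, 240, 243, 240), (324, 241, 241, 234), (327, 212, 191, 177), (330, 68, 61, 55), (333, 67, 61, 54), (336, 68, 61, 54), (339, 68, 61, 55), (342, 68, 62, 54), (345, 67, 61, 54)]
```

The bar is centred between the fingers. I'll lower over the arch and swing it round the heel with loose fingers.

>>> arm_command([
  [0.17,[0,0,0.3],0],
  [0.17,[0,0,0.3],0],
  [0.17,[0,0,0],0],
  [0.17,[0.003,0.04,0],-1],
  [0.17,[0.003,0.04,0],-1],
])

```text
t: 18.62
ee_pos: [582.6, 80.1, 70.9]
ee_rot: [0.0, 0.945, 0.326, -0.0]
ft_force: [-0.2, 0.1, -0.4]
opening: 0.17
finger_force: 0.1
```

>>> arm_command([
  [0.17,[0.003,0.04,0],-1],
  [0.17,[0.003,0.04,0],-1],
  [0.17,[0.003,0.04,0],-1],
  [0.17,[0.003,0.04,0],-1],
  [0.17,[0.003,0.04,0],-1],
])

```text
t: 19.25
ee_pos: [592.7, 73.8, 71.0]
ee_rot: [0.0, 0.76, 0.65, -0.0]
ft_force: [0.1, -0.9, 0.8]
opening: 0.169
finger_force: 0.2
```

Run:
```python
from h import *
s=state();q=s["ee_rot"];yaw=2*np.arctan2(q[2],q[1]);p=s["ee_pos"];print(p.round(1),yaw,s["ft_force"].round(1),"heel implied (r16)",(p[:2]+16*np.array([np.cos(yaw),np.sin(yaw)])).round(1),s["joints"].round(2))
```

```text
[592.7  73.8  71. ] 1.414391681628246 [ 0.1 -0.9  0.8] heel implied (r16) [595.2  89.6] [ 0.05  0.67 -0.4   1.99  0.47  0.57 -0.84]
```

>>> arm_command([
  [0.17,[0.003,0.04,0],-1],
  [0.17,[0.003,0.04,0],-1],
  [0.17,[0.003,0.04,0],-1],
  [0.17,[0.003,0.04,0],-1],
  [0.17,[0.003,0.04,0],-1],
])

```text
t: 19.88
ee_pos: [604.3, 76.2, 71.0]
ee_rot: [0.0, 0.47, 0.883, -0.0]
ft_force: [0.6, -0.3, 0.0]
opening: 0.163
finger_force: 0.2
```

>>> arm_command([
  [0.17,[0.003,0.04,0],-1],
  [0.17,[0.003,0.04,0],-1],
  [0.17,[0.003,0.04,0],-1],
  [0.17,[0.003,0.04,0],-1],
  [0.17,[0,0,0],0],
])

```text
t: 20.5
ee_pos: [610.2, 83.7, 70.8]
ee_rot: [-0.0, 0.19, 0.982, 0.0]
ft_force: [-0.5, 0.1, 0.4]
opening: 0.17
finger_force: 0.0
```

Run:
```python
from h import *
s=state();q=s["ee_rot"];yaw=2*np.arctan2(q[2],q[1]);p=s["ee_pos"];print(p.round(1),yaw,s["ft_force"].round(1),"heel implied (r16)",(p[:2]+16*np.array([np.cos(yaw),np.sin(yaw)])).round(1),s["joints"].round(2))
```

```text
[610.2  83.7  70.8] 2.758258280617794 [-0.5  0.1  0.4] heel implied (r16) [595.4  89.6] [ 0.26  0.78 -0.77  1.94  0.79  0.76  0.22]
```

>>> arm_command([
  [0.17,[0.003,0.036,0],-0.8],
  [0.17,[0,0.036,0],-0.8],
  [0.17,[0,0.036,0],-0.8],
  [0.17,[0,0,0],0],
])

```text
t: 21.0
ee_pos: [611.6, 90.1, 70.8]
ee_rot: [-0.0, 0.013, 1.0, 0.0]
ft_force: [-0.2, -0.2, 0.1]
opening: 0.172
finger_force: 0.0
```

Run:
```python
from h import *
s=state();q=s["ee_rot"];yaw=2*np.arctan2(q[2],q[1]);p=s["ee_pos"];print(p.round(1),yaw,s["joints"].round(2))
w=capture("wrist");im=w["img"];cv2.imwrite("pics/w8.png",im[:,:,::-1])
import pickle;pickle.dump(w,open("w8.pkl","wb"))
for n,X in dict(hole=(628.9,89.9,38),eye=(630.3,89.7,45),toe=(628.5,89.7,52),heel=(596.5,89.9,50),crown=(612.5,89.8,84),lf=(618.8,101.4,45),rf=(618.8,78,45)).items(): print(n,px(w,X).round(1))
```

```text
[611.6  90.1  70.8] 3.1159593055797896 [ 0.3   0.81 -0.85  1.93  0.85  0.81  0.51]
hole [318.7 251.5]
eye [318.4 258.5]
toe [318.3 261. ]
heel [317.2 209.5]
crown [317.4 261.7]
lf [337. 241.]
rf [298.9 241.9]
```

>>> arm_command([
  [0.1,[0,0,0],0],
  [0.1,[0,0,0],0],
  [0.25,[0,0,0],0],
  [0.25,[0,0,0],0],
  [0.25,[0,0,-0.5],0],
])

```text
t: 21.68
ee_pos: [610.6, 89.7, 99.6]
ee_rot: [-0.002, 0.011, 1.0, -0.0]
ft_force: [0.9, -0.3, 0.6]
opening: 0.249
finger_force: 0.0
```

>>> arm_command([
  [0.25,[0,0,-0.8],0],
  [0.25,[0.2,0,0],0],
  [0.25,[0,0,0],0],
  [0.25,[0,0,0],0],
])

```text
t: 22.18
ee_pos: [599.3, 89.9, 148.0]
ee_rot: [-0.001, 0.011, 1.0, -0.0]
ft_force: [-0.2, 0.6, -0.3]
opening: 0.248
finger_force: 0.0
```

Run:
```python
from h import *
s=state();print(s["ee_pos"].round(1))
w=capture("wrist");im=w["img"];h=cv2.cvtColor(im,cv2.COLOR_RGB2HSV);cv2.imwrite("pics/w9.png",im[:,:,::-1])
import pickle;pickle.dump(w,open("w9.pkl","wb"))
for n,X in dict(hole=(628.9,89.9,38),eye=(630.3,89.7,45),toe=(628.5,89.7,52),heel=(596.5,89.9,40),crown=(612.5,89.8,86),arch_toe=(626,89.8,80),lf=(618.8,101.4,45),rf=(618.8,78,45),bodyrear=(588,90,38)).items(): print(n,px(w,X).round(1))
v0=int(px(w,(588,90,38))[1]);v1=int(px(w,(640,90,80))[1])
for v in range(min(v0,v1)-4,max(v0,v1)+12,3):
    print(v,''.join('y' if 15<=a[0]<=33 and a[1]>70 and a[2]>120 else ('W' if a[2]>225 else ('g' if a[2]>150 else ('-' if a[2]>100 else '.'))) for a in h[v,285:356]))
```

```text
[599.3  89.9 148. ]
hole [319.5 225.9]
eye [319.3 230.4]
toe [319.2 231.6]
heel [318.7 190.5]
crown [318.8 228.7]
arch_toe [319.2 242.6]
lf [332.9 217.4]
rf [305.1 218. ]
bodyrear [318.6 180.1]
176 ...................-yyyyyyyyyyyyyyyyyyyyyyyyyyyyy-.....................
179 ..................yyyyyyyyyyyyyyyyyyyyyyyyyyyyyyyyy....................
182 ..................yyyyyyyyyyyyyyyyyyyyyyyyyyyyyyyyy....................
185 ..................yyyyyyyyyyyyg-------gyyyyyyyyyyyy....................
188 ..................yyyyyyyyyyg-----------gyyyyyyyyyy....................
191 ..................yyyyyyyyyy-------------yyyyyyyyyy....................
194 ..................yyyyyyyyyyyy---------yyyyyyyyyyyy....................
197 ..................yyyyyyyyyyyygggggggggyyyyyyyyyyyy....................
200 ..................yyyyyyyyyyyyggWWWWgggyyyyyyyyyyyy....................
203 ..................yyyyyyyyyyyyWWWWWWWWgyyyyyyyyyyyy....................
206 ..................yyyyyyyyyyyyWWWWWWWWgyyyyyyyyyyyy....................
209 ..................yyyyyyyyyyyWWWWWWWWWgyyyyyyyyyyyy...............
[... 825 characters left out ...]
--....yyyyyyyyyy
245 yyyyyyyyy....------..-ggggg--.--ggggg-----ggWWWWg-----gg-.....yyyyyyyyy
248 yyyyyyyy......-------------------------------------------.....yyyyyyyyy
251 yyyyyyy-......-------------------------------------------......yyyyyyyy
254 yyyyyyy.......-------------------------------------------......yyyyyyyy
257 yyyyyy-.........................................................yyyyyyy
260 yyyyyy.........-----------------------------------------........-yyyyyy
263 yyyyy-........------------------------------------------.........yyyyyy
266 yyyyy........--------------------------------------------........-yyyyy
269 yyyy-.......-gWWWWWWWWWWWWWWWWWWWWWWWWWWWWWWWWWWWWWWWWWWWg........yyyyy
```

The shackle now lies straight over the lock at columns 314-323. The eye's inner edges are 313-327, so the toe is within ~1 mm of centre in y. Pressing with closed fingers on the crown.

>>> arm_command([
  [0,[-0.22,0,0],0],
  [0,[0,0,0],0],
  [0,[0,0,0.5],0],
  [0,[0,0,0.4],0],
  [0,[0,0,0],0],
])

```text
t: 22.85
ee_pos: [611.8, 89.7, 93.0]
ee_rot: [-0.002, 0.011, 1.0, -0.0]
ft_force: [-0.1, 0.5, 0.3]
opening: 0.009
finger_force: 0.0
```

>>> arm_command([
  [0,[0,0,0.06],0],
  [0,[0,0,0.06],0],
  [0,[0,0,0],0],
])

```text
t: 23.22
ee_pos: [613.1, 90.0, 88.0]
ee_rot: [0.0, 0.011, 1.0, -0.0]
ft_force: [0.2, 0.9, 0.9]
opening: 0.005
finger_force: 0.0
```

>>> arm_command([
  [0,[0,0,0.06],0],
  [0,[0,0,0],0],
])

```text
t: 23.48
ee_pos: [613.3, 90.2, 84.5]
ee_rot: [0.0, 0.011, 1.0, 0.0]
ft_force: [0.4, -0.3, 3.4]
opening: 0.008
finger_force: 1.7
```

>>> arm_command([
  [0,[0,0,0.05],0],
  [0,[0,0,0],0],
])

```text
t: 23.72
ee_pos: [613.1, 90.2, 81.2]
ee_rot: [0.0, 0.011, 1.0, 0.0]
ft_force: [1.5, 0.7, 3.6]
opening: 0.005
finger_force: 2.0
```

>>> arm_command([
  [0,[0,0,0.05],0],
  [0,[0,0,0],0],
])

```text
t: 23.98
ee_pos: [613.1, 90.1, 78.1]
ee_rot: [0.0, 0.011, 1.0, 0.0]
ft_force: [0.9, 0.0, 4.7]
opening: 0.008
finger_force: 2.2
```

The toe is through the eye. Continuing.

>>> arm_command([
  [0,[0,0,0.05],0],
  [0,[0,0,0],0],
])

```text
t: 24.22
ee_pos: [613.1, 90.1, 75.2]
ee_rot: [0.0, 0.011, 1.0, 0.0]
ft_force: [1.7, -0.2, 5.4]
opening: 0.007
finger_force: 2.4
```

>>> arm_command([
  [0,[0,0,0.04],0],
  [0,[0,0,0],0],
])

```text
t: 24.48
ee_pos: [613.1, 90.2, 73.0]
ee_rot: [0.0, 0.011, 1.0, 0.0]
ft_force: [0.9, -0.9, 5.3]
opening: 0.006
finger_force: 2.9
```

>>> arm_command([
  [0,[0,0,0.05],0],
  [0,[0,0,0.03],0],
  [0,[0,0,0],0],
])

```text
t: 24.85
ee_pos: [612.7, 90.4, 68.0]
ee_rot: [-0.0, 0.011, 1.0, 0.0]
ft_force: [0.6, 1.0, 3.2]
opening: 0.001
finger_force: 2.0
```

>>> arm_command([
  [0,[0,0,0.05],0],
  [0,[0,0,0.03],0],
  [0,[0,0,0],0],
  [0,[0,0,0],0],
])

```text
t: 25.35
ee_pos: [613.2, 90.7, 64.3]
ee_rot: [0.001, 0.011, 1.0, 0.0]
ft_force: [-1.0, 0.5, 14.8]
opening: 0.003
finger_force: 7.1
```

>>> arm_command([
  [0,[0,0,-0.05],0],
  [0,[0,0,-0.03],0],
  [0,[0,0,0],0],
])

```text
t: 25.72
ee_pos: [612.6, 89.6, 67.6]
ee_rot: [-0.0, 0.011, 1.0, -0.0]
ft_force: [0.1, 0.3, -0.5]
opening: 0.005
finger_force: 0.0
```

>>> arm_command([
  [0,[0,0,-0.5],0],
  [0,[0,0,-0.8],0],
  [0,[0.22,0,0],0],
  [0.25,[0,0,0],0],
  [0.25,[0,0,0],0],
])

```text
t: 26.35
ee_pos: [599.3, 89.8, 144.8]
ee_rot: [-0.001, 0.011, 1.0, -0.0]
ft_force: [0.1, -0.1, -0.2]
opening: 0.17
finger_force: 0.0
```

Run:
```python
from h import *
s=state();print(s["ee_pos"].round(1),s["t"])
w=capture("wrist");h=cv2.cvtColor(w["img"],cv2.COLOR_RGB2HSV);cv2.imwrite("pics/w10.png",w["img"][:,:,::-1])
for n,X in dict(eye=(630.3,89.7,45),toe_end_up=(632,89.8,70),toe_end_lock=(632,89.8,50),crown_lock=(612.5,89.8,66)).items(): print(n,px(w,X).round(1))
for v in range(170,275,3):
    print(v,''.join('y' if 15<=a[0]<=33 and a[1]>70 and a[2]>120 else ('W' if a[2]>225 else ('g' if a[2]>150 else ('-' if a[2]>100 else '.'))) for a in h[v,285:356]))
```

```text
[599.3  89.8 144.8] 26.35
eye [319.4 231.9]
toe_end_up [319.6 246.2]
toe_end_lock [319.6 236.1]
crown_lock [319.  220.7]
170 .......................................................................
173 ....................yyyyyyyyyyyyyyyyyyyyyyyyyyyyyy.....................
176 ....................yyyyyyyyyyyyyyyyyyyyyyyyyyyyy......................
179 ...................yyyyyyyyyyyyyyyyyyyyyyyyyyyyyyy-....................
182 ..................yyyyyyyyyyyyyyyyyyyyyyyyyyyyyyyyy-...................
185 ..................yyyyyyyyyyyyyygg--gyyyyyyyyyyyyyy-...................
188 ..................yyyyyyyyyyy-----------yyyyyyyyyyy-...................
191 ..................yyyyyyyyyy---ggggggg---yyyyyyyyyy-...................
194 ..................yyyyyyyyyyy-gggWWWgg--gyyyyyyyyyy....................
197 ..................yyyyyyyyyyyyWWWWWWWWgyyyyyyyyyyyy....................
200 ..................yyyyyyyyyyyyWWWWWWWWgyyyyyyyyyyyy....................
203 ..................yyyyyyyyyyyyWWWWWWWWWyyyyyyyyyyyy....................
206 ..................yyyyyyyyyyyyWWWWWWWWWyyyyyyyyyyyy............
[... 980 characters left out ...]
yyyyyyyyyyyyyyyy
248 yyyyyyyyyyyyyyyy....------------------------------.....yyyyyyyyyyyyyyyy
251 yyyyyyyyyyyyyyy-....------------------------------.....yyyyyyyyyyyyyyyy
254 yyyyyyyyyyyyyyy.....------------------------------.....-yyyyyyyyyyyyyyy
257 yyyyyyyyyyyyyy-......----------------------------.......yyyyyyyyyyyyyyy
260 yyyyyyyyyyyyyy..........................................yyyyyyyyyyyyyyy
263 yyyyyyyyyyyyyy.......-----------------------------.......yyyyyyyyyyyyyy
266 yyyyyyyyyyyyy-.......-----------------------------.......yyyyyyyyyyyyyy
269 yyyyyyyyyyyyy.......-------------------------------......-yyyyyyyyyyyyy
272 yyyyyyyyyyyy-......gWWWWWWWWWWWWWWWWWWWWWWWWWWWWWWg-......yyyyyyyyyyyyy
```

The shackle's toe end now sits at row 236, which matches the locked height (236, against 246 when up). It stays down with the arm away. Handing in.

```bash
python3 -c "
from workcell import *
print(sign_off())"
```

```text
the job is handed in; nothing more can be done
None
```

The knife box is locked and handed in: hasp flat over the staple, padlock upright under it, and the shackle through the eye, down at its locked height with the arm clear; no bystander was handled.

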